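# Put the bottles, flask and vial back in their holders

## Task

Put away the four vessels standing on the green bench top: the large blue-capped bottle in the wide white base, the small blue-capped bottle in the narrow white base, the round flask in the cork ring with the closed floor (not the open ring lying far to the right), and the black-capped vial in the hole of the metal block, each fully seated and upright. Keep the four upright throughout and set them down rather than dropping them, and leave the beaker and the timer where they stand.

Things in the scene. Friction and masses are not known exactly. Their poses are not given: they have to be found in the camera images.
- large_bottle: the larger blue-capped laboratory bottle, loose, standing upright: body 86 mm in diameter, 181 mm high to the top of the cap, up to 0.52 kg. Grip it by the round cap from above: 44 mm in diameter, its lower edge 18 mm below its top; the shoulder flares right below: keep the fingertips within 15 mm of the cap's top. Origin at the centre of its underside, z up through the cap.
- small_bottle: the smaller blue-capped laboratory bottle, loose, standing upright: body 70 mm in diameter, 143 mm high to the top of the cap, up to 0.34 kg. Grip it by the round cap from above: 44 mm in diameter, its lower edge 14 mm below its top; the shoulder flares right below: keep the fingertips within 15 mm of the cap's top. Origin at the centre of its underside, z up through the cap.
- flask: flat-bottomed round glass flask with a long narrow neck, loose, standing upright: bulb 72 mm in diameter (widest about 35 mm up, flat foot 36 mm), neck 24 mm in diameter from 75 mm to the top at 149 mm; up to 0.16 kg. Grip it by the upper neck. Origin at the centre of its underside, z up.
- vial: small screw-cap sample vial with a black cap, loose, standing upright: 24 mm in diameter, cap 22 mm in diameter, 54 mm high, about 22 g. Grip it by the cap and the top of the body. Origin at the centre of its underside, z up.
- wide_base: the wider of two low round white bottle bases (shallow cups, open on top), for the large bottle: 112 mm across the rim, 118 mm across the foot, bore 102 mm, rim 14 mm high, floor of the bore 4 mm above the bench. It stays put on the bench. Origin at the centre of its underside, z up.
- narrow_base: the narrower round white bottle base, for the small bottle: 94 mm across the rim, 100 mm across the foot, bore 84 mm, rim 14 mm high, floor of the bore 4 mm above the bench. It stays put on the bench. Origin at the centre of its underside, z up.
- cork_ring: cork flask ring, 90 mm across and 26 mm high, with a round seat about 58 mm across whose floor lies 16 mm above the bench; the flask's foot stands on that floor, its bulb just filling the seat. It stays put on the bench. Origin at the centre of its underside, z up. (Another, open right through, lies at the far right: not part of the job.)
- vial_block: square metal block, 60 x 60 mm and 30 mm high, with one round upright hole in the middle: 34 mm in diameter, chamfered, its floor 6 mm above the bench. The vial stands in it with about half its height showing. It stays put on the bench. Origin at the centre of its underside, z up.
- beaker: glass beaker, 83 x 92 mm at the rim, 118 mm high, loose bystander; leave it where it is. Origin at the centre of its underside, z up.
- timer: small white wedge-shaped timer, 35 x 62 mm, 52 mm high, loose bystander; leave it where it is. Origin at the centre of its underside, z up.
Things that resemble listed ones, but are neither listed nor needed, are in the scene too. What is shaped like the small_bottle but red is not meant.

How it is judged:
By the outcome, as a careful person would: the job done as asked, in the order asked, and still so for the second after the job is handed in, with the robot touching nothing.
It also fails if it takes over 99 s, if anything falls off the work surface, if the arm or the gripper's body presses on something with over 40 N, if the wrist force passes 120 N, or if a joint passes its speed limit or range.

## Robot

A 6-joint arm with a two-finger parallel gripper is mounted at the origin on a cart in front of the work surface, level with it; the furniture and walls round the work are solid. World frame = base frame: x ahead of the robot, y to its left, z up, the work surface at z = 0. Lengths are in m, angles in rad, forces in N, time in s.
With the tool pointing down it reaches from about 0.375 to 0.9 m from the base axis. Payload 3.1 kg.
Tool frame: the origin (TCP) lies on the centre line of the jaws, within the pads' length; the fingertips stand 22 mm ahead of it and the grasp point (between the pads) lies 3 mm ahead of it (env.tip_extent is the distance from the TCP to the fingertips, in m); z points along the fingers, y is the line along which they close (so a half turn about z gives the same grasp; the last joint's range is limited). The gripper opens to 85 mm and grips with 20 to 120 N. Pads are 22 mm wide; open, the fingers measure 114 mm over their backs; the gripper's body (76 mm by 85 mm) begins 54 mm behind the grasp point. The pads swing forward as they close: fully open they stand 13 mm farther back than shut.
Start: joints at [-1.327, 0.527, 1.433, -0, 1.181, -0.178], TCP at [0.256, -0.57, 0.253] pointing down, gripper open.
Joint ranges: [-3.08, 3.08], [-0.75, 2.2], [0.22, 2.44], [-1.43, 4.57], [0, 2.65], [-2.85, 2.85]. Speed limits (rad/s): [2.79, 2.79, 3.14, 3.14, 3.14, 3.14].

## Interface

Orientations are given as [roll, pitch, yaw] about the fixed x, y, z axes, in that order (R = Rz(yaw) Ry(pitch) Rx(roll)).
In Python, from workcell import env gives the robot as it stands.
- The arm moves only by the tool servo_tool, never from a script. Its argument "series" is a list of rows, each a list of 3 entries, a list of its own where there are three numbers: the shift along the tool's x, y, z as a fraction of full scale, then the turn, a rotation vector about the tool's x, y, z as a fraction of full scale, then the finger opening in mm, from 0 to 85.4. In form: [[[x, y, z], [wx, wy, wz], gripper], ...]. A call has 1 to 10 rows; each row shifts and turns the commanded pose from where the row before left it, along the tool's axes as they then stand; what a row does not reach is not made up. Full scale, the value 1, is 0.06 m for a shift and 0.1 rad for a turn. A row lasts 1/8 s, in which the tool goes at most 62.5 mm and 10.7 degrees, less where a joint would pass 70% of its speed; a pose out of reach is approached as far as the arm can. A call with a number of a shift or a turn outside -1 to 1 is refused whole. A call with a gripper value outside its range is refused whole. The fingers move at their own pace and stop on an object; "newtons" is the grip in N (left out, the last holds). Time passes only in rows, so rows that do not move let the fingers close. It gives the time, the measured TCP pose, the force, the opening and the grip force at its end, in the units of the state.
- env.get_state(): the state, without advancing time (a new reading comes with each control period).
- env.get_image(name): name is "scene" or "top" or "wrist"; returns the picture (420x560x3 uint8, red, green, blue); there is no depth.
- env.camera_info(name): a dict with "fx", "fy", "cx", "cy" (pixels), "dist" ([k1, k2, p1, p2, k3] as OpenCV has them; the pictures are not rectified), "extrinsics" (4x4, takes a point from world to camera coordinates). Camera axes: x right, y down, z forward; pixel columns grow to the right and rows downward; lengths in m; the calibration is good to about 2 mm. A picture is of the moment at which its call begins: read the wrist's pose just before it. camera_info takes no time and is no camera call; for the wrist camera it gives the pose at the moment of the call.
- env.job_done(): hands the job in; it is judged then, once.
The state is a dict: "time_s": time; "qpos": joint angles; "joint_vel": joint speeds; "joint_torque": joint torques, N m; "position": TCP position; "ee_rot": TCP orientation; "wrist_force": force on the tool from outside, world axes, zero at the start; "ft_torque": the same for the moment, N m; "width": finger opening in m; "grasp_force": force on a finger pad.
Only numpy, scipy, OpenCV 4.12 (cv2) and the standard library are available. Lean on these libraries where they do the work, as an engineer would, in place of code of your own. Each camera call takes 0.05 s, during which the arm holds its last target. There are 200 camera calls.

## Working session

There is one attempt and no reset: what is moved stays moved. The work goes in short steps, Python scripts to look and compute and a tool call to move; the robot and the scene stay as the last step left them, time stands still between calls to the robot, and variables do not carry over. Pictures are saved under pics/ and viewed, at most 15 in all, crops included, and the job is handed in when it is done.

Besides the shell and the picture viewer there is one more tool, called after ">>>" by a JSON object that holds its "method" and its "body", one argument or row to a line. servo_tool: Moves the arm, as the interface text tells. Shift numbers are shares of 0.06 m and turn numbers shares of 0.1 rad, none past 1 either way. Its arguments: {"type":"object","properties":{"series":{"type":"array"},"newtons":{"type":"number"}},"required":["series"]}

```bash
mkdir -p pics; ls; python3 - <<'E'
from workcell import env
import cv2
for n in("scene","top"):
    cv2.imwrite(f"pics/{n}0.png",env.get_image(n)[:,:,::-1])
    i=env.camera_info(n);print(n,i)
s=env.get_state();print(s)
E
```

```text
pics
scene {'fx': 483.1007247619423, 'fy': 483.1007247619423, 'cx': 271.78968241449974, 'cy': 213.85762508228956, 'dist': array([-0.14149271,  0.        ,  0.        ,  0.        ,  0.        ]), 'extrinsics': array([[ 0.73380016, -0.67928881,  0.01020021, -0.46563855],
       [-0.28909466, -0.32581052, -0.90015098,  0.18348213],
       [ 0.61478582,  0.6575821 , -0.43545858,  0.95597516],
       [ 0.        ,  0.        ,  0.        ,  1.        ]])}
top {'fx': 401.4868004240295, 'fy': 401.4868004240295, 'cx': 271.80047873603706, 'cy': 209.35368923573344, 'dist': array([-0.05172062,  0.        ,  0.        ,  0.        ,  0.        ]), 'extrinsics': array([[-0.02350856, -0.99879096, -0.04317378, -0.04430604],
       [-0.98955806,  0.02939072, -0.14110643,  0.5392921 ],
       [ 0.14220473,  0.03940575, -0.98905258,  0.89865079],
       [ 0.        ,  0.        ,  0.        ,  1.        ]])}
{'time_s': 0.1, 'qpos': array([-1.32747666e+00,  5.28381454e-01,  1.43376188e+00,  7.74926230e-06,
        1.18140412e+00, -1.78479939e-01]), 'joint_vel': array([ 0.00151873, -0.00111626, -0.00348498,  0.00068374, -0.00101626,
        0.00158555]), 'joint_torque': array([ 2.96102680e-04, -4.43305206e+01, -1.78587019e+01, -1.37480170e-04,
        3.89045643e-03,  3.75044678e-06]), 'position': array([ 0.25577139, -0.56961639,  0.25243027]), 'ee_rot': array([-3.13967018e+00, -3.54092254e-04,  4.21796318e-01]), 'wrist_force': array([-0.05229133,  0.44440996, -0.07256068]), 'ft_torque': array([-0.03793497,  0.03070746,  0.03824058]), 'grasp_force': 0.0, 'width': 0.08524793647170252}
```

View pics/scene0.png

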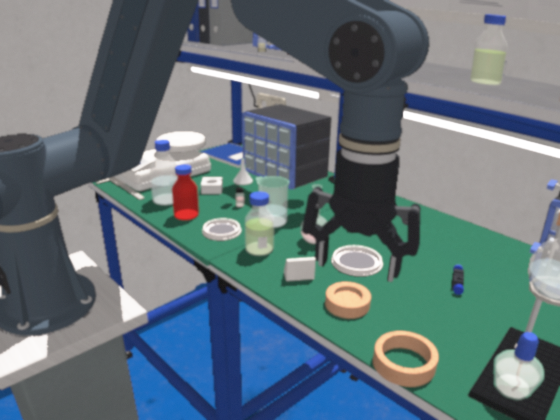

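View pics/top0.png

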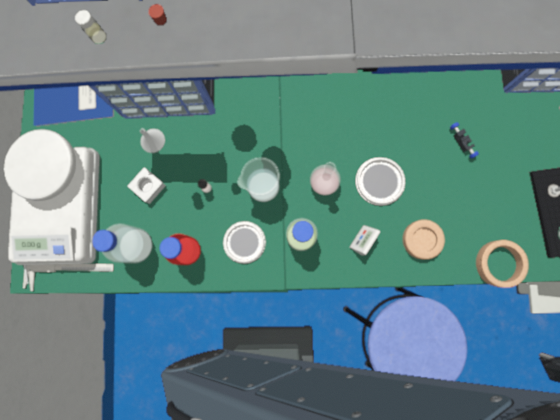

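```bash
cat > h.py <<'E'
import numpy as np, cv2
from workcell import env
def ray(n,uv,i=None):
    i=i or env.camera_info(n)
    K=np.array([[i['fx'],0,i['cx']],[0,i['fy'],i['cy']],[0,0,1]])
    p=cv2.undistortPoints(np.array([[uv]],float),K,np.array(i['dist'])).ravel()
    E=np.array(i['extrinsics']);R=E[:3,:3]
    return -R.T@E[:3,3], R.T@np.array([p[0],p[1],1])
def onz(n,uv,z,i=None):
    c,d=ray(n,uv,i); return c+d*(z-c[2])/d[2]
def tri(rays):
    A=0;b=0
    for c,d in rays:
        d=d/np.linalg.norm(d);P=np.eye(3)-np.outer(d,d);A=A+P;b=b+P@c
    x=np.linalg.solve(A,b)
    res=[np.linalg.norm((np.eye(3)-np.outer(d,d)/(d@d))@(x-c)) for c,d in rays]
    return x,max(res)
def proj(n,X,i=None):
    i=i or env.camera_info(n)
    K=np.array([[i['fx'],0,i['cx']],[0,i['fy'],i['cy']],[0,0,1]])
    E=np.array(i['extrinsics'])
    return cv2.projectPoints(np.array([X],float),cv2.Rodrigues(E[:3,:3])[0],E[:3,3],K,np.array(i['dist']))[0].ravel()
E
python3 - <<'E'
import cv2
def grid(im,x0,y0,x1,y1,s,out):
    c=cv2.resize(im[y0:y1,x0:x1],None,fx=s,fy=s,interpolation=cv2.INTER_CUBIC)
    for x in range((x0+19)//20*20,x1,20):
        cv2.line(c,((x-x0)*s,0),((x-x0)*s,4),(0,255,255),1);cv2.putText(c,str(x),((x-x0)*s,14),0,.35,(0,255,255))
    for y in range((y0+19)//20*20,y1,20):
        cv2.line(c,(0,(y-y0)*s),(4,(y-y0)*s),(0,255,255),1);cv2.putText(c,str(y),(5,(y-y0)*s+4),0,.35,(0,255,255))
    cv2.imwrite(out,c)
t=cv2.imread('pics/top0.png');s=cv2.imread('pics/scene0.png')
grid(t,85,120,285,270,4,'pics/t1.png');grid(t,275,120,475,270,4,'pics/t2.png')
grid(s,140,125,400,320,3,'pics/s1.png')
E
```

```text
(no output)
```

View pics/t1.png

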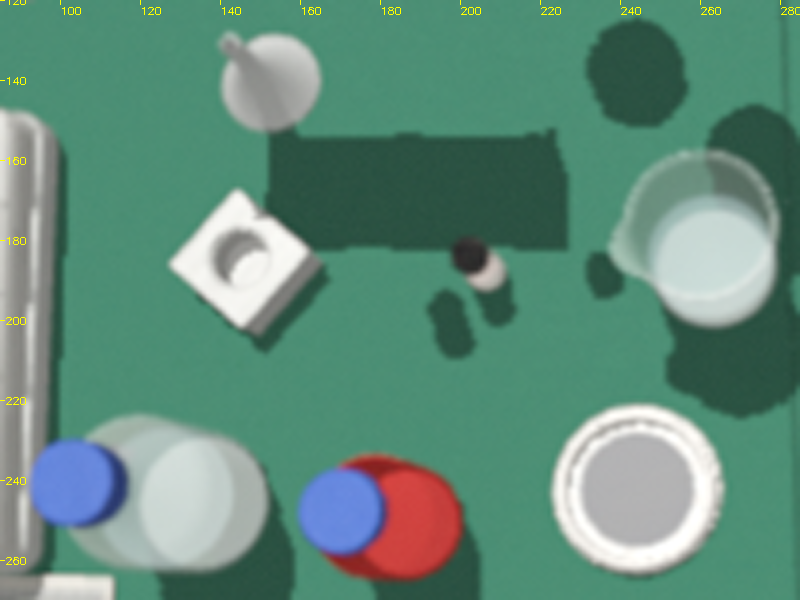

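View pics/t2.png

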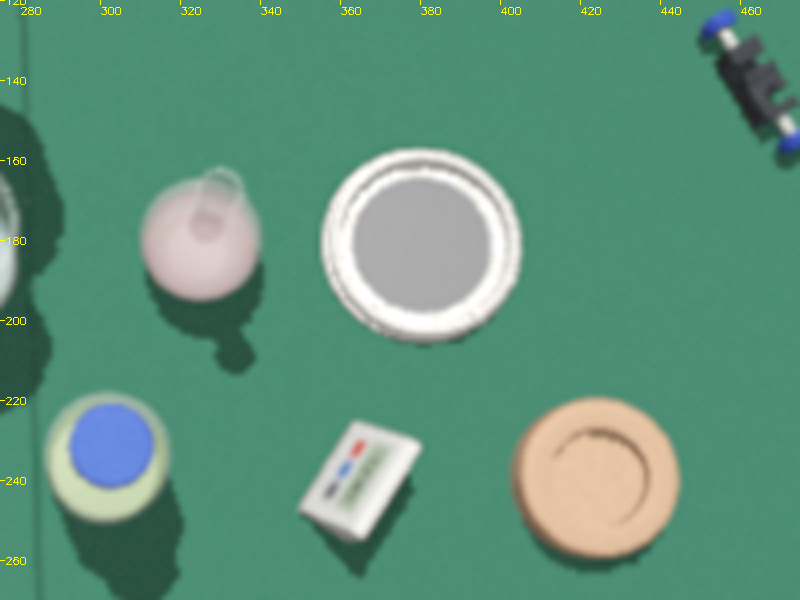

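View pics/s1.png

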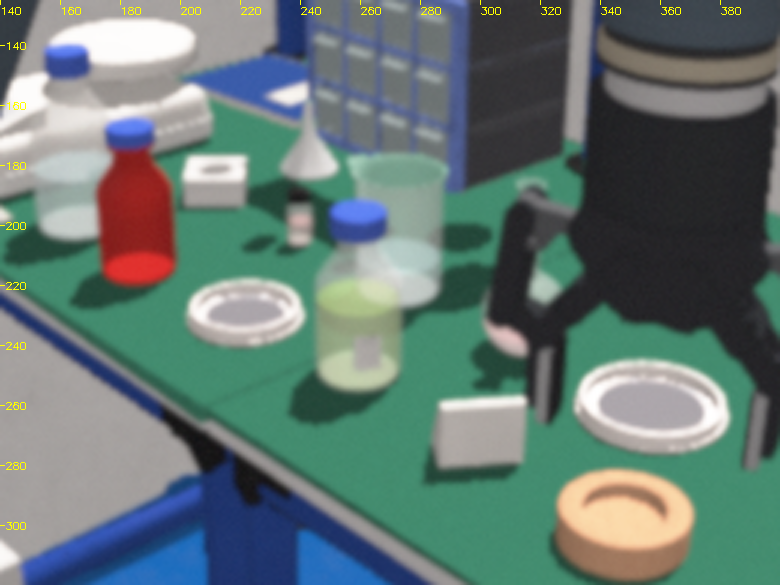

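The top view shows the blue large cap at (103,241), small cap at (303,231), flask mouth at (330,167) and vial cap at (202,184). The places are the wide base (380,181), narrow base (244,242), cork ring (424,239) and block hole (145,185). The scene view shows the same things; the gripper partly hides the flask there.

```bash
python3 - <<'E'
from h import *
P=dict(large=((103,240.7),(162,142.3),.181),small=((303,231.2),(259.3,194.3),.143),flask=((330.5,167),(317,186.7),.149),vial=((202.5,184.2),(240,190),.054),
wide=((380.2,181.5),(357.3,259),.014),narrow=((244.5,242.2),(222,227.7),.014),cork=((424.2,239.2),(348.3,294),.026),block=((145.2,185),(212,181),.030))
np.set_printoptions(precision=4,suppress=True)
for k,(t,s,z) in P.items():
    x,r=tri([ray('top',t),ray('scene',s)]);p=onz('top',t,z);q=onz('scene',s,z)
    print(k,x,'res%.4f'%r,'top@z',p[:2],'scene@z',q[:2],'rad%.3f'%np.hypot(*p[:2]),'az%.3f'%np.arctan2(p[1],p[0]))
for k,t in dict(red=((171,247)),erl=(142,132),beaker=(260,176),timer=(365,240),scale_edge=(100,200)).items(): print(k,onz('top',t,.05 if k!='red' else .143))
i=env.camera_info('wrist');print(i['extrinsics'])
c,d=ray('wrist',(280,210),i);print('cam',c,'dir',d)
E
```

```text
large [0.4649 0.2759 0.1786] res0.0010 top@z [0.4639 0.2754] scene@z [0.4615 0.268 ] rad0.540 az0.536
small [ 0.4761 -0.1259  0.146 ] res0.0008 top@z [ 0.4758 -0.1256] scene@z [ 0.4814 -0.1211] rad0.492 az-0.258
flask [ 0.6066 -0.1865  0.1481] res0.0006 top@z [ 0.6068 -0.1868] scene@z [ 0.6042 -0.1877] rad0.635 az-0.299
vial [0.6019 0.101  0.0491] res0.0017 top@z [0.5995 0.101 ] scene@z [0.5962 0.0911] rad0.608 az0.167
wide [ 0.6034 -0.3216  0.0099] res0.0022 top@z [ 0.6009 -0.319 ] scene@z [ 0.6    -0.3264] rad0.680 az-0.488
narrow [0.4657 0.0084 0.0116] res0.0012 top@z [0.4646 0.0089] scene@z [0.4639 0.0039] rad0.465 az0.019
cork [ 0.4604 -0.4105  0.0264] res0.0015 top@z [ 0.4593 -0.4095] scene@z [ 0.4624 -0.4108] rad0.615 az-0.728
block [0.6085 0.2447 0.0318] res0.0017 top@z [0.6075 0.2464] scene@z [0.6123 0.2472] rad0.656 az0.385
red [0.4503 0.1475 0.143 ]
erl [0.7343 0.2504 0.05  ]
beaker [ 0.6154 -0.0335  0.05  ]
timer [ 0.4599 -0.2681  0.05  ]
scale_edge [0.5706 0.3485 0.05  ]
[[ 0.4095 -0.9123 -0.0022 -0.6239]
 [-0.8805 -0.3959  0.2607 -0.0343]
 [-0.2387 -0.1048 -0.9654  0.377 ]
 [ 0.      0.      0.      1.    ]]
cam [ 0.3153 -0.5433  0.3715] dir [-0.2426 -0.1001 -0.965 ]
```

Triangulated heights agree with the given sizes, with residuals of 2 mm or less. I'm moving towards the large bottle and squaring the yaw to 0 on the way.

>>> {"method": "servo_tool", "body": {
  "series": [
    [[0.5,0,0],[0,0,1],85],
    [[1,0,0],[0,0,1],85],
    [[1,0,0],[0,0,1],85],
    [[1,0,0],[0,0,1],85],
    [[0.2,-0.7,0],[0,0,0.2],85],
    [[0,-1,0],[0,0,0],85],
    [[0,-1,0],[0,0,0],85],
    [[0,-1,0],[0,0,0],85],
    [[0,-1,0],[0,0,0],85],
    [[0,-1,0],[0,0,0],85]
  ]
}}

```text
time_s: 1.35
position: [0.4684, -0.1742, 0.2531]
ee_rot: [-3.141, 0.0, 0.001]
wrist_force: [0.9, -0.2, -0.3]
width: 0.0849
grasp_force: 0.0
```

>>> {"method": "servo_tool", "body": {
  "series": [
    [[0,-1,0],[0,0,0],85],
    [[0,-1,0],[0,0,0],85],
    [[0,-1,0],[0,0,0],85],
    [[0,-1,0],[0,0,0],85],
    [[0,-1,0],[0,0,0],85],
    [[0,-0.6,0],[0,0,0],85],
    [[0,0,0],[0,0,0],85]
  ]
}}

```text
time_s: 2.22
position: [0.4675, 0.162, 0.253]
ee_rot: [-3.141, 0.001, 0.006]
wrist_force: [-0.1, 0.8, 0.5]
width: 0.0849
grasp_force: 0.0
```

>>> {"method": "servo_tool", "body": {
  "series": [
    [[-0.06,-0.9,0],[0,0,0],85],
    [[0,-0.5,0],[0,0,-0.05],85],
    [[0,0,0],[0,0,0],85]
  ]
}}

```text
time_s: 2.6
position: [0.4645, 0.2441, 0.253]
ee_rot: [3.141, 0.0, 0.009]
wrist_force: [0.4, 0.2, -0.1]
width: 0.0852
grasp_force: 0.0
```

```bash
python3 - <<'E'
from h import *
s=env.get_state();i=env.camera_info('wrist');im=env.get_image('wrist')
cv2.imwrite('pics/w1.png',im[:,:,::-1]);sc=env.get_image('scene');cv2.imwrite('pics/scene1.png',sc[:,:,::-1])
print(s['position'],s['ee_rot'],env.tip_extent)
hsv=cv2.cvtColor(im,cv2.COLOR_RGB2HSV);m=cv2.inRange(hsv,(105,90,80),(130,255,255))
n,l,st,c=cv2.connectedComponentsWithStats(m)
for k in range(1,n):
    if st[k,4]>300: print(st[k],c[k],onz('wrist',c[k],.181,i),onz('wrist',c[k],.143,i))
print(proj('wrist',(.4639,.2754,.181),i))
E
```

```text
[0.46448063 0.24412788 0.25302641] [3.14114830e+00 2.08846904e-04 8.64323592e-03] 0.022
[ 184  183   82   83 5297] [224.72663772 224.66263923] [0.46933438 0.2744267  0.181     ] [0.45731621 0.28040683 0.143     ]
[ 36 189  38  23 728] [ 54.81181319 199.63736264] [0.48231021 0.36365352 0.181     ] [0.47287215 0.38737544 0.143     ]
[ 388  197   72   69 3739] [423.65739503 231.12489971] [0.46661472 0.16781214 0.181     ] [0.45405578 0.15259311 0.143     ]
[170 277  27  32 426] [178.38262911 289.55633803] [0.43097175 0.30164709 0.181     ] [0.41132559 0.3130397  0.143     ]
[ 207  278   95   59 2794] [258.1496063 309.1277738] [0.41916168 0.25701867 0.181     ] [0.39716721 0.25953739 0.143     ]
[436 280  48  37 572] [465.0472028  293.99475524] [0.42947821 0.140239   0.181     ] [0.40953507 0.11953735 0.143     ]
[173 302  50  34 848] [198.18278302 319.62382075] [0.41206893 0.29150489 0.181     ] [0.38866415 0.30088083 0.143     ]
[484 310  63  28 514] [509.         324.40856031] [0.4101005 0.1117519 0.181    ] [0.38630431 0.08538589 0.143     ]
[ 161  340  170   53 2760] [230.93876812 366.35326087] [0.38077426 0.27358218 0.181     ] [0.35114687 0.27939438 0.143     ]
[223.23290169 234.30743447]
```

View pics/w1.png

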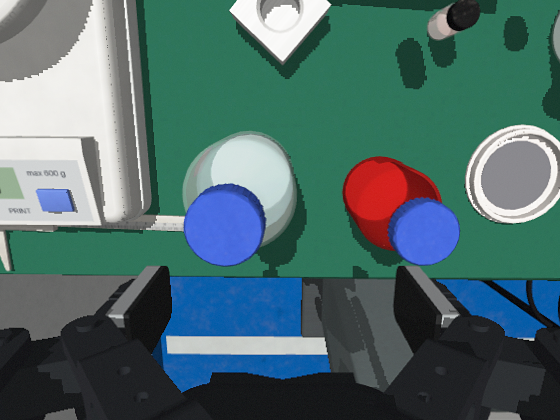

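The wrist view shows the large cap centred near (225,226), between the fingers once I shift left, and it agrees with the top view to within 5 mm. Next I shift, descend and grip.

>>> {"method": "servo_tool", "body": {
  "series": [
    [[0.03,-0.52,0],[0,0,0],85],
    [[0,0,0.5],[0,0,0.08],85],
    [[0,0,0.4],[0,0,0],80],
    [[0,0,0.17],[0,0,0],75],
    [[0,0,0],[0,0,0],70]
  ],
  "newtons": 60
}}

```text
time_s: 3.32
position: [0.4661, 0.2739, 0.1887]
ee_rot: [3.141, 0.001, -0.003]
wrist_force: [-0.1, -0.0, 0.4]
width: 0.0699
grasp_force: 0.0
```

>>> {"method": "servo_tool", "body": {
  "series": [
    [[0,0,0],[0,0,0],50],
    [[0,0,0],[0,0,0],40],
    [[0,0,0],[0,0,0],35],
    [[0,0,0],[0,0,0],35]
  ]
}}

```text
time_s: 3.82
position: [0.467, 0.2753, 0.1906]
ee_rot: [-3.141, -0.003, -0.001]
wrist_force: [0.5, -0.3, 6.3]
width: 0.0406
grasp_force: 60.0
```

>>> {"method": "servo_tool", "body": {
  "series": [
    [[0,0,-0.1],[0,0,0],35],
    [[0,0,-0.2],[0,0,0],35],
    [[0,0,-0.2],[0,0,0],35],
    [[0,0,0],[0,0,0],35]
  ]
}}

```text
time_s: 4.32
position: [0.4669, 0.2753, 0.2205]
ee_rot: [-3.141, -0.003, -0.001]
wrist_force: [0.4, 0.4, -2.6]
width: 0.0401
grasp_force: 60.8
```

```bash
python3 - <<'E'
from h import *
im=env.get_image('scene')[90:260,100:340,::-1]
a=cv2.resize(im,None,fx=2,fy=2)
b=env.get_image('wrist')[:,:,::-1][60:400,80:400]
cv2.imwrite('pics/lift1.png',np.hstack([a[:340,:450],b]))
print(env.get_state()['wrist_force'])
E
```

```text
[ 0.03185268  0.47172011 -2.89555725]
```

View pics/lift1.png

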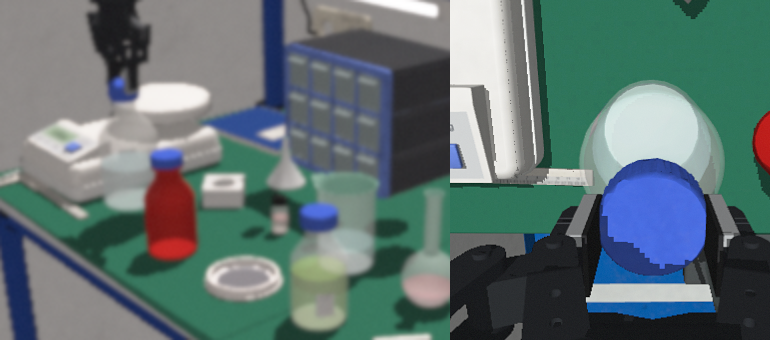

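```bash
python3 - <<'E'
from h import *
i=env.camera_info('wrist');s=env.get_state();p=s['position']
print(p,s['width'])
for z in(.205,.211,.216):print(z,onz('wrist',(283,272),z,i), onz('wrist',(283,272-52),z,i)[0], onz('wrist',(283,272+52),z,i)[0])
print('tip proj',proj('wrist',p+[0,.02,-.022],i),proj('wrist',p+[.011,.02,-.022],i),proj('wrist',p+[-.011,.02,-.022],i))
E
```

```text
[0.46594239 0.27499503 0.21927583] 0.04002797552861889
0.205 [0.47015838 0.27429485 0.205     ] 0.49108165953865535 0.4474715327205203
0.211 [0.47290489 0.27430369 0.211     ] 0.4928870765634918 0.4512384444874843
0.216 [0.47519364 0.27431105 0.216     ] 0.49439159075085554 0.4543775376266209
tip proj [232.28386454 273.55973849] [231.28570965 248.29757197] [233.25194456 297.8656969 ]
```

The large bottle hangs upright in the gripper, clear of the bench. Next: lift, then carry it across with gentle ramps.

>>> {"method": "servo_tool", "body": {
  "series": [
    [[0,0,-0.3],[0,0,0],35],
    [[0,0,-0.6],[0,0,0],35],
    [[0,0,-0.8],[0,0,0],35],
    [[0,0,-0.5],[0,0,0],35],
    [[0,0.2,-0.2],[0,0,0],35],
    [[0.1,0.4,0],[0,0,0],35],
    [[0.15,0.6,0],[0,0,0],35],
    [[0.2,0.75,0],[0,0,0],35],
    [[0.2,0.8,0],[0,0,0],35],
    [[0.2,0.8,0],[0,0,0],35]
  ]
}}

```text
time_s: 5.68
position: [0.5157, 0.0599, 0.3614]
ee_rot: [-3.142, 0.004, -0.001]
wrist_force: [0.8, 0.5, -2.5]
width: 0.0405
grasp_force: 61.1
```

>>> {"method": "servo_tool", "body": {
  "series": [
    [[0.2,0.8,0],[0,0,0],35],
    [[0.2,0.8,0],[0,0,0],35],
    [[0.2,0.8,0],[0,0,0],35],
    [[0.2,0.8,0],[0,0,0],35],
    [[0.2,0.8,0],[0,0,0],35],
    [[0.15,0.8,0],[0,0,0],35],
    [[0.1,0.7,0],[0,0,0],35],
    [[0.1,0.5,0],[0,0,0],35],
    [[0,0.3,0],[0,0,0],35],
    [[0,0,0],[0,0,0],35]
  ]
}}

```text
time_s: 6.92
position: [0.5963, -0.317, 0.3615]
ee_rot: [-3.14, 0.003, -0.003]
wrist_force: [0.6, 0.8, -3.4]
width: 0.0405
grasp_force: 61.1
```

>>> {"method": "servo_tool", "body": {
  "series": [
    [[0,0.05,0.4],[0,0,0],35],
    [[0.02,0,0.7],[0,0,0],35],
    [[0,0,0.7],[0,0,0],35],
    [[0,0,0.35],[0,0,0],35],
    [[0,0,0.1],[0,0,0],35],
    [[0,0,0],[0,0,0],35]
  ]
}}

```text
time_s: 7.68
position: [0.5988, -0.3183, 0.2286]
ee_rot: [-3.141, -0.0, -0.0]
wrist_force: [0.0, 0.0, -2.2]
width: 0.0403
grasp_force: 61.2
```

```bash
python3 - <<'E'
from h import *
s=env.get_state();i=env.camera_info('wrist');print(s['position'],s['ee_rot'])
np.save('wi.npy',i,allow_pickle=True)
b=env.get_image('wrist')[:,:,::-1].copy();cv2.imwrite('pics/p1w.png',b);t=env.get_image('top')[:,:,::-1]
a=env.get_image('scene')[:,:,::-1];cv2.imwrite('pics/p1s.png',a)
print(proj('scene',(.598,-.32,.004)))
cv2.imwrite('pics/p1.png',np.hstack([cv2.resize(a[150:320,270:470],None,fx=2.3,fy=2.3)[:390],b[0:390,110:430]]))
E
```

```text
[ 0.59878551 -0.3183315   0.22860895] [-3.14148839e+00 -3.01491898e-04 -2.39881245e-04]
[354.16789506 261.94894409]
```

View pics/p1.png

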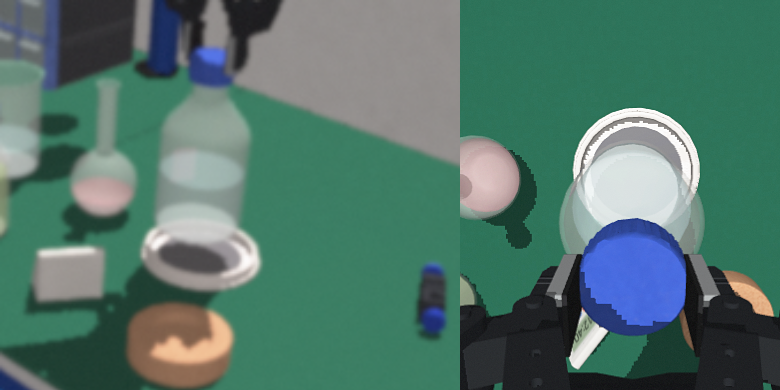

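```bash
python3 - <<'E'
from h import *
i=np.load('wi.npy',allow_pickle=True).item()
p=np.array([.5988,-.3183,.2286])
print('far rim x', onz('wrist',(286,107),.014,i)-[.056,0,0],'L',onz('wrist',(223,168),.014,i)+[0,-.056,0],'R',onz('wrist',(350,168),.014,i)+[0,.056,0])
for z in(.2195,):print('cap',onz('wrist',(283,277),z,i),onz('wrist',(283,219),z,i),onz('wrist',(283,334),z,i))
E
```

```text
far rim x [ 0.60888664 -0.32190588  0.014     ] L [ 0.61221283 -0.32169811  0.014     ] R [ 0.61220797 -0.32326767  0.014     ]
cap [ 0.60335371 -0.3190094   0.2195    ] [ 0.62585133 -0.31900012  0.2195    ] [ 0.57916284 -0.31901961  0.2195    ]
```

Relative to the wrist view, the base centre lies about 5 mm ahead and 3 mm to the right of the bottle axis. I'm correcting for that and lowering.

>>> {"method": "servo_tool", "body": {
  "series": [
    [[0.07,0.05,0],[0,0,0],35],
    [[0,0,0.25],[0,0,0],35],
    [[0,0,0.15],[0,0,0],35],
    [[0,0,0.07],[0,0,0],35],
    [[0,0,0.03],[0,0,0],35],
    [[0,0,0],[0,0,0],35]
  ]
}}

```text
time_s: 8.57
position: [0.6028, -0.3222, 0.1981]
ee_rot: [3.142, -0.0, -0.001]
wrist_force: [0.5, 0.4, -3.0]
width: 0.0404
grasp_force: 61.1
```

>>> {"method": "servo_tool", "body": {
  "series": [
    [[0,0,0.03],[0,0,0],35],
    [[0,0,0.03],[0,0,0],35],
    [[0,0,0],[0,0,0],35]
  ]
}}

```text
time_s: 8.95
position: [0.6029, -0.3222, 0.1948]
ee_rot: [3.141, -0.0, -0.001]
wrist_force: [-0.5, 0.0, -2.0]
width: 0.0405
grasp_force: 61.3
```

>>> {"method": "servo_tool", "body": {
  "series": [
    [[0,0,0.03],[0,0,0],35],
    [[0,0,0],[0,0,0],35]
  ]
}}

```text
time_s: 9.2
position: [0.6034, -0.3223, 0.1948]
ee_rot: [3.14, -0.002, -0.001]
wrist_force: [-0.5, 1.8, 4.9]
width: 0.0401
grasp_force: 62.2
```

Contact came at the height the seated bottle should give (0.195). Releasing.

>>> {"method": "servo_tool", "body": {
  "series": [
    [[0,0,0],[0,0,0],48],
    [[0,0,0],[0,0,0],65],
    [[0,0,0],[0,0,0],80],
    [[0,0,-0.3],[0,0,0],85],
    [[0,0,-0.7],[0,0,0],85],
    [[0,-0.5,-0.1],[0,0,0],85],
    [[-0.3,-1,0],[0,0,0],85],
    [[-0.8,-0.8,0],[0,0,0],85],
    [[-0.6,-0.5,0],[0,0,0],85],
    [[-0.3,-0.3,0],[0,0,0],85]
  ]
}}

```text
time_s: 10.45
position: [0.4839, -0.1365, 0.2588]
ee_rot: [-3.14, 0.002, 0.001]
wrist_force: [-0.3, -0.6, 0.1]
width: 0.0849
grasp_force: 0.0
```

```bash
python3 - <<'E'
from h import *
s=env.get_state();i=env.camera_info('wrist');im=env.get_image('wrist')
print(s['position'],s['ee_rot'])
def blue(n,im):
    hsv=cv2.cvtColor(im,cv2.COLOR_RGB2HSV);m=cv2.inRange(hsv,(105,90,80),(130,255,255))
    k,l,st,c=cv2.connectedComponentsWithStats(m);return [(st[j],c[j]) for j in range(1,k) if st[j,4]>(300)]
for st,c in blue('w',im): print(st,c,onz('wrist',c,.143,i),onz('wrist',c,.185,i))
sc=env.get_image('scene')
cv2.imwrite('pics/c2.png',np.hstack([sc[150:350,260:500,::-1].repeat(2,0).repeat(2,1)[:400,:400],im[0:400,100:480,::-1]]))
E
```

```text
[ 0.48391643 -0.13650961  0.2588239 ] [-3.14007595e+00  2.00046194e-03  5.29680717e-04]
[ 233  183   66   68 3490] [265.80802292 217.21375358] [ 0.48011099 -0.12602034  0.143     ] [ 0.49251099 -0.12799904  0.185     ]
[ 276  289  138  104 5820] [351.51391753 336.23178694] [ 0.39142105 -0.18633374  0.143     ] [ 0.41968652 -0.17752317  0.185     ]
[ 449  289  111   51 3059] [507.9382151  306.74697614] [ 0.41474974 -0.29518564  0.143     ] [ 0.43884201 -0.2669029   0.185     ]
[ 46 290  50  31 681] [ 62.44346549 301.27900147] [0.41855392 0.01712569 0.143     ] [ 0.44196568 -0.01045995  0.185     ]
```

View pics/c2.png

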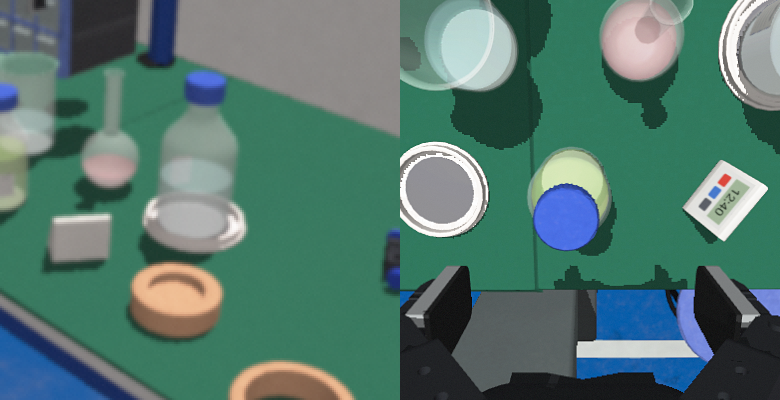

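The large bottle stands upright and seated. Next is the small bottle, whose cap is at about (0.478, -0.126).

>>> {"method": "servo_tool", "body": {
  "series": [
    [[-0.1,-0.17,0.5],[0,0,0],85],
    [[0,0,0.7],[0,0,0],80],
    [[0,0,0.4],[0,0,0],75],
    [[0,0,0.12],[0,0,0],70],
    [[0,0,0],[0,0,0],65],
    [[0,0,0],[0,0,0],60]
  ],
  "newtons": 50
}}

```text
time_s: 11.3
position: [0.4818, -0.1302, 0.1565]
ee_rot: [3.14, -0.002, -0.001]
wrist_force: [0.4, 0.3, -0.1]
width: 0.0598
grasp_force: 0.0
```

>>> {"method": "servo_tool", "body": {
  "series": [
    [[-0.06,-0.07,0.04],[0,0,0],60],
    [[0,0,0],[0,0,0],60],
    [[0,0,0],[0,0,0],45],
    [[0,0,0],[0,0,0],35],
    [[0,0,0],[0,0,0],35],
    [[0,0,0],[0,0,0],35]
  ]
}}

```text
time_s: 12.05
position: [0.4774, -0.1255, 0.1539]
ee_rot: [3.141, -0.001, -0.001]
wrist_force: [-0.7, 0.3, 5.3]
width: 0.0406
grasp_force: 49.9
```

>>> {"method": "servo_tool", "body": {
  "series": [
    [[0,0,-0.1],[0,0,0],35],
    [[0,0,-0.3],[0,0,0],35],
    [[0,0,-0.3],[0,0,0],35],
    [[0,-0.3,-0.1],[0,0,0],35],
    [[-0.05,-0.5,0],[0,0,0],35],
    [[-0.08,-0.6,0],[0,0,0],35],
    [[-0.05,-0.5,0],[0,0,0],35],
    [[0,-0.3,0],[0,0,0],35],
    [[0,0,0],[0,0,0],35]
  ]
}}

```text
time_s: 13.18
position: [0.4653, 0.0086, 0.2006]
ee_rot: [-3.141, 0.002, 0.002]
wrist_force: [-0.6, -0.1, -3.0]
width: 0.0404
grasp_force: 50.8
```

```bash
python3 - <<'E'
from h import *
s=env.get_state();i=env.camera_info('wrist');im=env.get_image('wrist')
np.save('wi.npy',i,allow_pickle=True)
print(s['position'],s['ee_rot'])
hsv=cv2.cvtColor(im,cv2.COLOR_RGB2HSV);m=cv2.inRange(hsv,(105,90,80),(130,255,255))
k,l,st,c=cv2.connectedComponentsWithStats(m);j=[j for j in range(1,k) if st[j,4]>2500]
for j in j: print(st[j],c[j],onz('wrist',c[j],s['position'][2]-.011,i))
cv2.imwrite('pics/c3.png',im[:,:,::-1])
E
```

```text
[0.46529776 0.00857275 0.20060974] [-3.14080954e+00  2.17705574e-03  1.81502050e-03]
[   0  219   68   85 4703] [ 29.22134808 261.1097172 ] [0.47499375 0.10335243 0.18960974]
[ 229  218  107  114 9879] [282.04615852 275.0293552 ] [0.46973311 0.00826651 0.18960974]
[ 458  300  102   70 3778] [523.8197459  323.05955532] [ 0.44911515 -0.08711463  0.18960974]
```

View pics/c3.png

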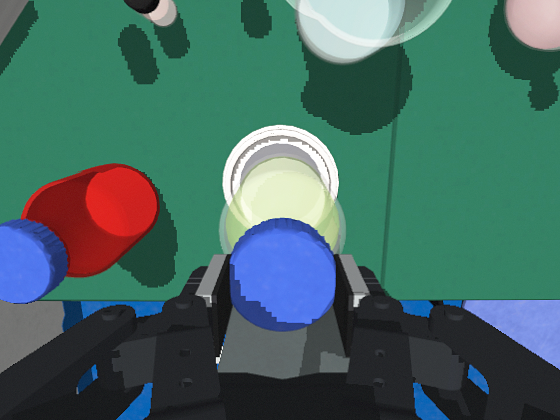

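```bash
python3 - <<'E'
from h import *
i=np.load('wi.npy',allow_pickle=True).item()
print(onz('wrist',(280,126),.014,i)-[.047,0,0],onz('wrist',(222,180),.014,i)-[0,.047,0],onz('wrist',(339,180),.014,i)+[0,.047,0])
E
```

```text
[0.46922079 0.01023015 0.014     ] [0.47250473 0.01112738 0.014     ] [0.47271168 0.00848703 0.014     ]
```

The base centre and bottle axis agree within 2 mm in the wrist view. Lowering.

>>> {"method": "servo_tool", "body": {
  "series": [
    [[0,-0.02,0.2],[0,0,0],35],
    [[0,0,0.25],[0,0,0],35],
    [[0,0,0.15],[0,0,0],35],
    [[0,0,0.05],[0,0,0],35],
    [[0,0,0.03],[0,0,0],35],
    [[0,0,0.03],[0,0,0],35],
    [[0,0,0],[0,0,0],35]
  ]
}}

```text
time_s: 14.1
position: [0.4667, 0.0077, 0.1586]
ee_rot: [3.142, -0.0, -0.001]
wrist_force: [0.1, 0.5, -2.8]
width: 0.0408
grasp_force: 50.8
```

>>> {"method": "servo_tool", "body": {
  "series": [
    [[0,0,0.03],[0,0,0],35],
    [[0,0,0.02],[0,0,0],35],
    [[0,0,0],[0,0,0],35]
  ]
}}

```text
time_s: 14.48
position: [0.4676, 0.0076, 0.1579]
ee_rot: [3.141, -0.004, -0.001]
wrist_force: [-3.2, 0.9, 14.4]
width: 0.0404
grasp_force: 53.4
```

>>> {"method": "servo_tool", "body": {
  "series": [
    [[0,0,-0.02],[0,0,0],48],
    [[0,0,0],[0,0,0],65],
    [[0,0,0],[0,0,0],80],
    [[0,0,-0.3],[0,0,0],85],
    [[0,0,-0.7],[0,0,0],85],
    [[0.3,0.4,-0.7],[0,0,0],85],
    [[0.7,0.9,0],[0,0,0],85],
    [[0.7,0.9,0],[0,0,0],85],
    [[0.4,0.7,0],[0,0,0],85],
    [[0,0,0],[0,0,0],85]
  ]
}}

```text
time_s: 15.72
position: [0.5868, -0.1607, 0.2579]
ee_rot: [3.14, -0.001, -0.005]
wrist_force: [0.2, 0.1, 0.4]
width: 0.0852
grasp_force: 0.0
```

```bash
python3 - <<'E'
from h import *
s=env.get_state();i=env.camera_info('wrist');im=env.get_image('wrist')
np.save('wi.npy',i,allow_pickle=True)
print(s['position'],s['ee_rot'],'flask mouth proj',proj('wrist',(.607,-.1868,.149),i))
sc=env.get_image('scene')
a=sc[120:290,160:340,::-1].repeat(2,0).repeat(2,1)
cv2.imwrite('pics/c4.png',np.hstack([a,im[40:380,80:500,::-1]]))
E
```

```text
[ 0.58677313 -0.16069597  0.25789828] [ 3.14044858e+00 -1.21541971e-03 -4.84596139e-03] flask mouth proj [323.51351124 183.39088812]
```

View pics/c4.png

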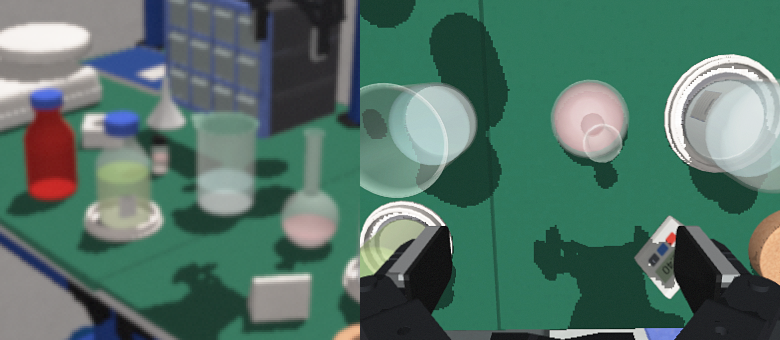

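The small bottle is seated. The flask mouth appears at (322,183), just where the top-view estimate projects. Approaching the neck.

>>> {"method": "servo_tool", "body": {
  "series": [
    [[0.34,0.44,0],[0,0,0],70],
    [[0,0,0.3],[0,0,-0.04],60],
    [[0,0,0.6],[0,0,0],55],
    [[0,0,0.6],[0,0,0],55],
    [[0,0,0.4],[0,0,0],55],
    [[0,0,0.1],[0,0,0],55],
    [[0,0,0],[0,0,0],55]
  ],
  "newtons": 30
}}

```text
time_s: 16.7
position: [0.6053, -0.1827, 0.139]
ee_rot: [-3.141, 0.0, 0.004]
wrist_force: [0.7, -0.2, -0.4]
width: 0.0551
grasp_force: 0.0
```

>>> {"method": "servo_tool", "body": {
  "series": [
    [[0,0,0],[0,0,0],40],
    [[0,0,0],[0,0,0],25],
    [[0,0,0],[0,0,0],15],
    [[0,0,0],[0,0,0],15]
  ]
}}

```text
time_s: 17.2
position: [0.6063, -0.1841, 0.14]
ee_rot: [3.14, -0.002, 0.003]
wrist_force: [0.1, -0.5, 6.3]
width: 0.0235
grasp_force: 29.6
```

>>> {"method": "servo_tool", "body": {
  "series": [
    [[0,0,-0.15],[0,0,0],15],
    [[0,0,-0.4],[0,0,0],15],
    [[-0.1,0,-0.5],[0,0,0],15],
    [[-0.25,0,-0.3],[0,0,0],15],
    [[-0.45,0,-0.05],[0,0,0],15],
    [[-0.5,0.1,0],[0,0,0],15],
    [[-0.5,0.3,0],[0,0,0],15],
    [[-0.35,0.5,0],[0,0,0],15],
    [[-0.2,0.6,0],[0,0,0],15],
    [[-0.08,0.6,0],[0,0,0],15]
  ]
}}

```text
time_s: 18.45
position: [0.4588, -0.3103, 0.2226]
ee_rot: [-3.14, 0.001, 0.002]
wrist_force: [0.3, -0.4, -0.9]
width: 0.0235
grasp_force: 29.6
```

>>> {"method": "servo_tool", "body": {
  "series": [
    [[0,0.6,0],[0,0,0],15],
    [[0,0.5,0],[0,0,0],15],
    [[0,0.3,0],[0,0,0],15],
    [[0,0.15,0],[0,0,0],15],
    [[0,0,0],[0,0,0],15]
  ]
}}

```text
time_s: 19.08
position: [0.4602, -0.4026, 0.2225]
ee_rot: [-3.141, 0.0, 0.003]
wrist_force: [-0.2, -0.1, -0.8]
width: 0.0237
grasp_force: 29.7
```

```bash
python3 - <<'E'
from h import *
s=env.get_state();i=env.camera_info('wrist');im=env.get_image('wrist')
np.save('wi.npy',i,allow_pickle=True)
print(s['position'],s['ee_rot'],s['wrist_force'],s['width'],'cork proj',proj('wrist',(.46,-.41,.026),i))
sc=env.get_image('scene')
a=sc[170:340,270:450,::-1].repeat(2,0).repeat(2,1)
cv2.imwrite('pics/c5.png',np.hstack([a,im[40:380,80:500,::-1]]))
E
```

```text
[ 0.46017855 -0.40256416  0.22245402] [-3.14055921e+00  4.39367563e-04  2.63779698e-03] [-0.18766862 -0.10272213 -0.80988196] 0.02372646981635598 cork proj [290.71186109 186.88778291]
```

View pics/c5.png

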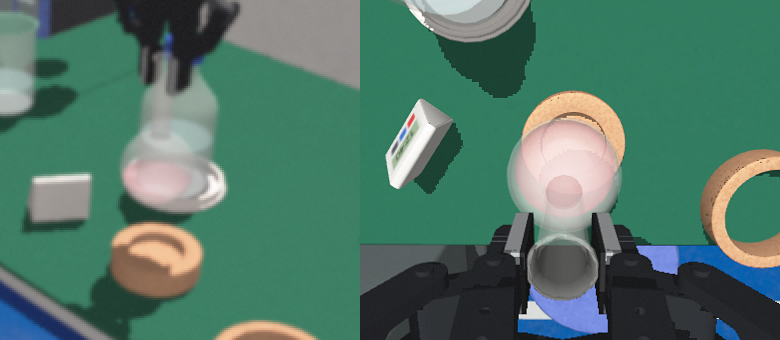

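```bash
python3 - <<'E'
from h import *
i=np.load('wi.npy',allow_pickle=True).item()
print(onz('wrist',(294,131),.026,i)-[.045,0,0],onz('wrist',(243,180),.026,i)-[0,.045,0],onz('wrist',(346,180),.026,i)+[0,.045,0])
print('mouth',onz('wrist',(563-280,267+40),.149+.2225-.140,i))
E
```

```text
[ 0.46198579 -0.41230715  0.026     ] [ 0.46586807 -0.41427361  0.026     ] [ 0.46613937 -0.412085    0.026     ]
mouth [ 0.46264644 -0.40322529  0.2315    ]
```

>>> {"method": "servo_tool", "body": {
  "series": [
    [[0,0.15,0.1],[0,0,0],15],
    [[0,0,0.3],[0,0,0],15],
    [[0,0,0.3],[0,0,0],15],
    [[0,0,0.2],[0,0,0],15],
    [[0,0,0.1],[0,0,0],15],
    [[0,0,0.03],[0,0,0],15],
    [[0,0,0],[0,0,0],15]
  ]
}}

```text
time_s: 20.05
position: [0.4606, -0.4122, 0.1613]
ee_rot: [3.141, -0.001, 0.003]
wrist_force: [0.6, -0.4, -1.2]
width: 0.0232
grasp_force: 29.7
```

>>> {"method": "servo_tool", "body": {
  "series": [
    [[0,0.0,0.03],[0,0,0],15],
    [[0,0,0.03],[0,0,0],15],
    [[0,0,0.02],[0,0,0],15],
    [[0,0,0],[0,0,0],15]
  ]
}}

```text
time_s: 20.55
position: [0.4604, -0.412, 0.1561]
ee_rot: [3.142, -0.0, 0.003]
wrist_force: [-0.5, -0.7, -0.7]
width: 0.0234
grasp_force: 29.6
```

>>> {"method": "servo_tool", "body": {
  "series": [
    [[0,0.0,0.03],[0,0,0],15],
    [[0,0,0],[0,0,0],15]
  ]
}}

```text
time_s: 20.8
position: [0.4609, -0.4125, 0.1559]
ee_rot: [3.14, -0.002, 0.003]
wrist_force: [-1.4, -0.1, 6.3]
width: 0.0238
grasp_force: 30.0
```

>>> {"method": "servo_tool", "body": {
  "series": [
    [[0,0,0],[0,0,0],28],
    [[0,0,0],[0,0,0],40],
    [[0,0,0],[0,0,0],55],
    [[0,0,-0.3],[0,0,0],55],
    [[0,0,-0.6],[0,0,0],55],
    [[0,-0.1,-0.7],[0,0,0],60],
    [[0.1,-0.5,0],[0,0,0],60],
    [[0.3,-0.9,0],[0,0,0],60],
    [[0.3,-0.95,0],[0,0,0],60],
    [[0.3,-0.95,0],[0,0,0],60]
  ]
}}

```text
time_s: 22.05
position: [0.5204, -0.2065, 0.2518]
ee_rot: [3.14, -0.002, 0.002]
wrist_force: [1.1, -0.6, 0.5]
width: 0.0602
grasp_force: 0.0
```

>>> {"method": "servo_tool", "body": {
  "series": [
    [[0.3,-0.95,0],[0,0,0],60],
    [[0.3,-0.95,0],[0,0,0],60],
    [[0.3,-0.95,0],[0,0,0],60],
    [[0.3,-0.95,0],[0,0,0],60],
    [[0.1,-0.95,0],[0,0,0],60],
    [[0,-0.4,0],[0,0,0],60],
    [[0,0,0],[0,0,0],60]
  ]
}}

```text
time_s: 22.92
position: [0.5969, 0.1033, 0.2514]
ee_rot: [3.142, -0.001, 0.006]
wrist_force: [0.8, -0.8, -0.1]
width: 0.0597
grasp_force: 0.0
```

```bash
python3 - <<'E'
from h import *
s=env.get_state();i=env.camera_info('wrist');im=env.get_image('wrist')
np.save('wi.npy',i,allow_pickle=True)
print(s['position'],s['ee_rot'],'vial',proj('wrist',(.6,.101,.054),i),'hole',proj('wrist',(.608,.246,.03),i))
sc=env.get_image('scene')
a=sc[130:330,250:430,::-1].repeat(2,0).repeat(2,1)
cv2.imwrite('pics/c6.png',np.hstack([a,im[0:400,20:440,::-1]]))
E
```

```text
[0.5968634  0.10333637 0.25137163] [ 3.14154013e+00 -1.30742203e-03  6.45311380e-03] vial [284.5456081  183.25591069] hole [126.01923485 168.65424687]
```

View pics/c6.png

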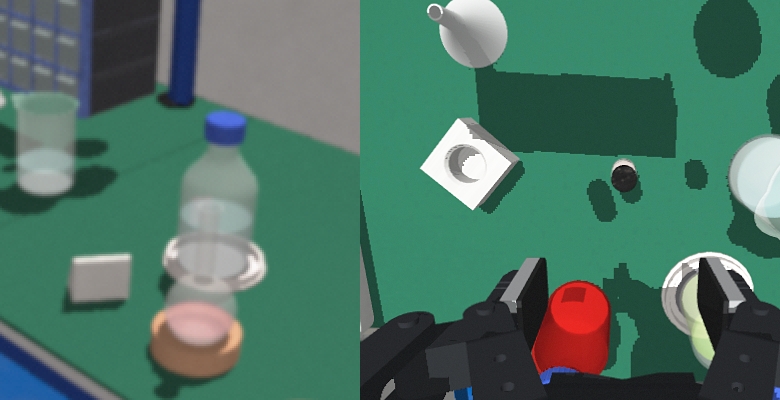

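The flask stands in the cork ring. The vial cap is at (284,178) and the block hole at (126,163) in the wrist picture.

```bash
python3 - <<'E'
from h import *
i=np.load('wi.npy',allow_pickle=True).item()
print(onz('wrist',(284,178),.054,i),onz('wrist',(126,163),.03,i))
E
```

```text
[0.6045585  0.10150306 0.054     ] [0.61319177 0.24549818 0.03      ]
```

>>> {"method": "servo_tool", "body": {
  "series": [
    [[0.09,0.03,0.3],[0,0,-0.06],55],
    [[0,0,0.7],[0,0,0],50],
    [[0,0,0.8],[0,0,0],50],
    [[0,0,0.7],[0,0,0],50],
    [[0,0,0.5],[0,0,0],50],
    [[0,0,0.25],[0,0,0],50],
    [[0,0,0.08],[0,0,0],50],
    [[0,0,0],[0,0,0],50]
  ],
  "newtons": 25
}}

```text
time_s: 24.02
position: [0.6029, 0.0992, 0.0509]
ee_rot: [3.142, -0.001, 0.008]
wrist_force: [-0.5, 0.5, -0.7]
width: 0.0498
grasp_force: 0.0
```

>>> {"method": "servo_tool", "body": {
  "series": [
    [[0,-0.03,0],[0,0,0.08],50],
    [[0,0,0],[0,0,0],50],
    [[0,0,0],[0,0,0],35],
    [[0,0,0],[0,0,0],25],
    [[0,0,0],[0,0,0],15],
    [[0,0,0],[0,0,0],15],
    [[0,0,0],[0,0,0],15]
  ]
}}

```text
time_s: 24.9
position: [0.6025, 0.1016, 0.0508]
ee_rot: [-3.141, -0.001, 0.001]
wrist_force: [-0.5, 1.5, 4.1]
width: 0.0233
grasp_force: 24.5
```

>>> {"method": "servo_tool", "body": {
  "series": [
    [[0,0,-0.15],[0,0,0],15],
    [[0,0,-0.4],[0,0,0],15],
    [[0,-0.1,-0.35],[0,0,0],15],
    [[0.04,-0.4,0],[0,0,0],15],
    [[0.05,-0.6,0],[0,0,0],15],
    [[0.05,-0.6,0],[0,0,0],15],
    [[0,-0.5,0],[0,0,0],15],
    [[0,-0.2,0],[0,0,0],15],
    [[0,0,0],[0,0,0],15]
  ]
}}

```text
time_s: 26.02
position: [0.6103, 0.2457, 0.1044]
ee_rot: [3.141, 0.0, 0.002]
wrist_force: [0.3, -0.4, -1.2]
width: 0.0232
grasp_force: 24.6
```

```bash
python3 - <<'E'
from h import *
s=env.get_state();i=env.camera_info('wrist');im=env.get_image('wrist')
np.save('wi.npy',i,allow_pickle=True)
print(s['position'],s['ee_rot'],'hole',proj('wrist',(.613,.2455,.03),i))
cv2.imwrite('pics/c7.png',cv2.resize(im[80:380,100:480,::-1],None,fx=2,fy=2))
E
```

```text
[0.61027089 0.24565764 0.10443454] [3.14107657e+00 2.84827262e-04 2.19011645e-03] hole [281.72081952 227.56098916]
```

View pics/c7.png

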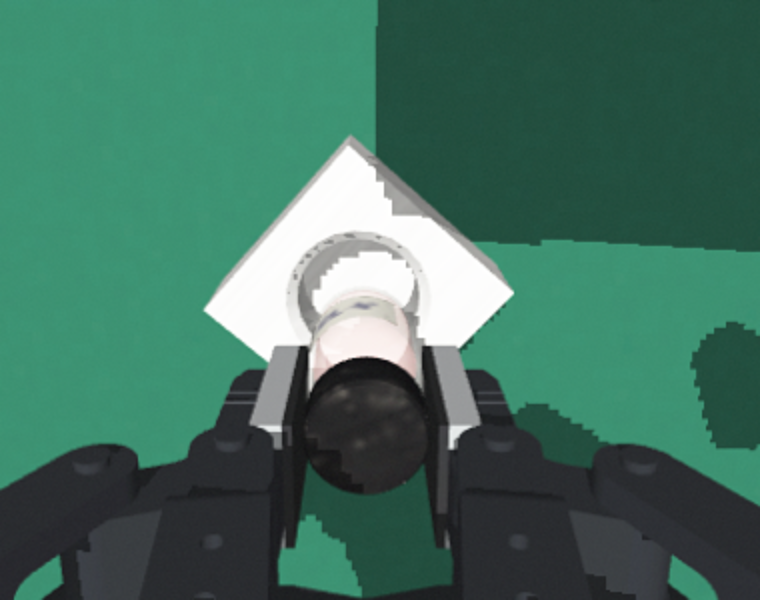

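```bash
python3 - <<'E'
from h import *
i=np.load('wi.npy',allow_pickle=True).item()
f=lambda u,v,z:onz('wrist',(100+u/2,80+v/2),z,i)
L,R,T=f(205,310,.03),f(513,293,.03),f(350,142,.03)
print('LR mid',(L+R)/2,'diag',np.linalg.norm(L-R),'T',T)
print('hole from edges',f(288,295,.03),f(430,295,.03),f(359,231,.03)-[.019,0,0])
for z in (.1036,.1076):print('cap',f(366,425,z),f(366,358,z)[0],f(366,492,z)[0])
E
```

```text
LR mid [0.61116582 0.2468318  0.03      ] diag 0.08369296865289808 T [0.65416799 0.24902232 0.03      ]
hole from edges [0.61298874 0.26590217 0.03      ] [0.61307217 0.22750012 0.03      ] [0.61178297 0.24670757 0.03      ]
cap [0.61279744 0.24497767 0.1036    ] 0.6254814371958849 0.5994155770362904
cap [0.61489208 0.2449928  0.1076    ] 0.627152964690553 0.6019566154079715
```

>>> {"method": "servo_tool", "body": {
  "series": [
    [[-0.02,-0.03,0.1],[0,0,0],15],
    [[0,0,0.2],[0,0,0],15],
    [[0,0,0.15],[0,0,0],15],
    [[0,0,0.15],[0,0,0],15],
    [[0,0,0.08],[0,0,0],15],
    [[0,0,0],[0,0,0],15]
  ]
}}

```text
time_s: 26.82
position: [0.6091, 0.2472, 0.0631]
ee_rot: [3.141, 0.001, 0.001]
wrist_force: [-0.2, -0.4, -0.7]
width: 0.0227
grasp_force: 24.6
```

>>> {"method": "servo_tool", "body": {
  "series": [
    [[0,0,0.06],[0,0,0],15],
    [[0,0,0.03],[0,0,0],15],
    [[0,0,0],[0,0,0],15]
  ]
}}

```text
time_s: 27.2
position: [0.6093, 0.2472, 0.0583]
ee_rot: [3.142, 0.0, 0.001]
wrist_force: [0.8, 0.4, -0.5]
width: 0.0228
grasp_force: 24.6
```

No contact on the rim, so it is in the hole. Feeling for the floor.

>>> {"method": "servo_tool", "body": {
  "series": [
    [[0,0,0.03],[0,0,0],15],
    [[0,0,0],[0,0,0],15]
  ]
}}

```text
time_s: 27.45
position: [0.6096, 0.2473, 0.0569]
ee_rot: [-3.141, -0.001, 0.001]
wrist_force: [-0.8, 0.2, 1.7]
width: 0.0225
grasp_force: 24.7
```

>>> {"method": "servo_tool", "body": {
  "series": [
    [[0,0,0],[0,0,0],24],
    [[0,0,0],[0,0,0],32],
    [[0,0,0],[0,0,0],45],
    [[0,0,-0.2],[0,0,0],45],
    [[0,0,-0.6],[0,0,0],50],
    [[0,0,-0.9],[0,0,0],50],
    [[0,0,-0.9],[0,0,0],50],
    [[-0.3,0,-0.6],[0,0,0],50],
    [[-0.3,0,0],[0,0,0],50],
    [[0,0,0],[0,0,0],50]
  ]
}}

```text
time_s: 28.7
position: [0.5723, 0.2473, 0.2499]
ee_rot: [-3.141, -0.001, 0.001]
wrist_force: [0.1, 0.8, -0.2]
width: 0.0501
grasp_force: 0.0
```

```bash
python3 - <<'E'
from h import *
im=env.get_image('wrist');sc=env.get_image('scene');print(env.get_state()['position'])
a=sc[110:310,130:400,::-1].repeat(2,0).repeat(2,1)
cv2.imwrite('pics/c8.png',np.hstack([a[:400],im[0:400,170:420,::-1]]))
E
```

```text
[0.57365044 0.24717965 0.2487564 ]
```

View pics/c8.png

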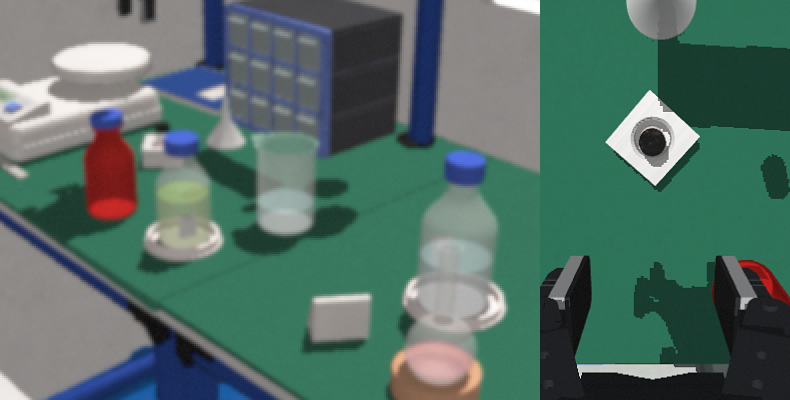

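All four vessels are seated upright: the vial is centred in the hole at (652,142), the beaker and timer have not moved, and the gripper is clear.

```bash
python3 -c "
from workcell import env
print(env.job_done())"
```

```text
the job is handed in; nothing more can be done
None
```

All four vessels were put away in the order listed and handed in at about 29 s; the last pictures show each seated and upright, with the beaker and timer not visibly moved.

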